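# Seat a foot plate in the leaf drill jig and shut the leaf

### The arm

A 6-joint arm with a two-finger parallel gripper is mounted at the origin on the work surface. World frame = base frame: x ahead of the robot, y to its left, z up, the work surface at z = 0. Lengths are in m, angles in rad, forces in N, time in s.
With the tool pointing down it reaches from about 0.3 to 0.775 m from the base axis. Payload 14.6 kg.
Tool frame: the origin (TCP) lies midway between the tips of the shut fingers; the grasp point (between the pads) lies 19 mm behind it; z points along the fingers, x is the direction in which the jaws open and shut, and the axes are right-handed (so a half turn about z gives the same grasp; the last joint's range is limited). The gripper opens to 94 mm and grips with 3 to 60 N. Pads are 16 mm wide; open, the fingers measure 119 mm over their backs; the gripper's body (75 mm by 177 mm) begins 78 mm behind the grasp point.
Start: joints at [-1.27, 0.3, 1.521, -0, 1.321, -0.067], TCP at [0.198, -0.513, 0.205] pointing down, gripper open.
Joint ranges: [-3.03, 3.03], [-0.79, 2.21], [0.23, 2.52], [-1.04, 4.18], [0, 3.07], [-2.55, 2.55]. Speed limits (rad/s): [2.22, 2.22, 2.57, 3.14, 3.14, 3.14].

### API

Orientations are given as a unit quaternion [x, y, z, w].
In Python, from workcell import manip gives the robot as it stands. The module is installed in compiled form; this text tells all that it offers.
- The arm moves only by the shell command python3 -m pendant 'ROWS' [FORCE]. ROWS is JSON, a list of rows, each a list of 5 numbers: the shift along the world's x, y, z in mm, then the turn about the world's z in rad, then the finger opening in mm, from 0 to 94. In form: [[tx, ty, tz, yaw, gripper], ...]. A call has 1 to 10 rows; each row shifts and turns the commanded pose from where the row before left it; what a row does not reach is not made up. A row lasts 1/10 s, in which the tool goes at most 50 mm and 8.59 degrees, less where a joint would pass 70% of its speed; a pose out of reach is approached as far as the arm can. A call with a gripper value outside its range is refused whole. The fingers move at their own pace and stop on an object; FORCE is the grip in N (left out, the last holds). Time passes only in rows, so rows that do not move let the fingers close. It gives the time, the measured TCP pose, the force and the opening at its end, in the units of the state.
- manip.get_state(): the state, without advancing time (a new reading comes with each control period).
- manip.get_image(name): name is "side" or "top" or "wrist"; returns the picture (400x640x3 uint8, red, green, blue); there is no depth.
- manip.camera_model(name): a dict with "vertical_fov" (degrees; the focal length in pixels is half the picture's height over the tangent of half this angle, whatever the lens; pixels are square), "cx", "cy" (the principal point, pixels), "origin" and "orientation" of the camera in the world; the wrist camera has in their place "mount" (4x4, takes a point from camera to tool coordinates, whose origin is the TCP and whose axes are the tool frame's). Camera axes: x right, y down, z forward; pixel columns grow to the right and rows downward; lengths in m; the calibration is good to about 2 mm. The wrist camera is an equidistant fisheye: a pixel r from the principal point sees the ray r / f radians off the axis. A picture is of the moment at which its call begins: read the wrist's pose just before it. camera_model takes no time and is no camera call.
- manip.finish_job(): hands the job in, once; it reports no verdict.
The state is a dict: "time": time; "joints": joint angles; "dq": joint speeds; "joint_efforts": joint torques, N m; "position": TCP position; "tcp_rot": TCP orientation; "wrist_force": force on the tool from outside, world axes, zero at the start; "wrist_torque": the same for the moment, N m; "finger_gap": finger opening in m.
Only numpy, scipy, OpenCV 4.12 (cv2) and the standard library are available. Lean on these libraries where they do the work, as an engineer would, in place of code of your own. Each camera call takes 0.05 s, during which the arm holds its last target. There are 200 camera calls.

### The job

The blank steel plate lies skewed on the base of the drill jig: push it with the fingertips, never lifting it, until it sits flat and square with its long far edge tight against both side pins and its end tight against the end pin. Then push the hinged drill leaf over and fully down above it, leaving the plate seated. Leave the drill, hammer, tin and finished plate where they are.

Things in the scene. Friction and masses are not known exactly. Their poses are not given: they have to be found in the camera images.
- jig: Leaf drill jig bolted to the bench: dark steel base 220 (x) x 270 (y) x 15 mm. Origin: centre of its underside, on the bench (z = 0); x points roughly away from the robot, y to its left, z up. Three bright pins stand on it: two side pins (far side) and one end pin (left). Seated, the blank's centre is at jig (30, 15) mm, axes parallel to the jig's: far edge at x = 75, left end at y = 75 mm.
- side_pin_a (a point): Top centre of the right side pin: bright steel, 12 mm diameter, 9 mm tall, at jig (81, -25, 24) mm; the blank's long far edge bears on it.
- side_pin_b (a point): Top centre of the left side pin, the same size, at jig (81, 45, 24) mm; the blank's long far edge bears on it too.
- end_pin (a point): Top centre of the end pin, the same size, at jig (30, 81, 24) mm; the blank's left (+y) end bears on it.
- blank: The blank to be seated: bright steel plate without holes, 90 (x) x 120 (y) x 8 mm, 0.5 to 0.9 kg, loose on the jig's base (its underside at z = 15 mm), skewed by up to 20 degrees. At the start its centre is 25 to 55 mm short of its seat along jig x and 23 to 55 mm short along jig y, so it must go towards +x and +y. Origin: centre of its underside. Oiled: friction 0.2 to 0.3.
- leaf (a joint): Angle of the drill leaf, rad: 0 = fully shut (lying flat above the seated plate, towards jig -y from its hinge), 1.57 = upright, 1.75 to 2.0 at the start (leaning back past upright, away from the plate); stops at 0 and 2.05. The hinge is stiff (0.35 N m, some 3 to 5 N near the free end): the leaf stays where it is left and never falls, so it must be pushed over and pressed all the way down.
- leaf_hinge (a point): On the leaf's hinge axis at mid-width, at jig (30, 108, 32) mm; the axis runs along jig x. On each side stands a dark hinge lug 14 x 24 mm, up to z = 41 mm, 30 to 44 mm off this point along x. A low rest bar, 11 mm tall on the base, lies 10 to 18 mm from the axis on the plate's side.
- leaf_end (a point): Middle of the leaf's free end, 166 mm from the hinge axis, at mid-thickness; shut, it is at jig (30, -58, 32) mm. The leaf is an aluminium bar 56 mm wide and 12 mm thick; shut, its top is at z = 38 mm and its underside 3 mm above the plate. Two drill bushes, 18 mm diameter, stand 3 mm proud of its outer (then upper) face, 51 and 135 mm from the axis.
- done_plate: Bystander: a finished plate like the blank, 90 x 120 x 8 mm, but with two drilled holes, lying on the bench to the right of the jig. Origin: centre of its underside.
- tin: Bystander: round aluminium tin of cutting paste, 66 mm diameter, 46 mm tall, on the bench just right of the jig. Origin: centre of its underside.
- drill: Bystander: grey and black cordless drill, 210 mm tall and about 225 mm long, standing on its battery (115 x 75 mm) on the bench left of the jig, bit towards the robot. Origin: centre of the battery's underside.
- hammer: Bystander: hammer 260 mm long lying on the bench beyond the jig's far edge, its length roughly along the jig's y. Origin: centre of its underside.
Things that resemble listed ones, but are neither listed nor needed, are in the scene too. What is shaped like the blank but purple is not meant.

How it is judged:
By the outcome, as a careful person would: the job done as asked, in the order asked, and still so for the second after the job is handed in, with the robot touching nothing.
It also fails if it takes over 72 s, if anything falls off the work surface, if the arm or the gripper's body presses on something with over 40 N, if the wrist force passes 120 N, or if a joint passes its speed limit or range.

## Working session

There is one attempt and no reset: what is moved stays moved. The work goes in short steps, Python scripts to look and compute and a shell command to move; the robot and the scene stay as the last step left them, time stands still between calls to the robot, and variables do not carry over. Pictures are saved under pics/ and viewed, about 8 in all and at most 12, crops included, and the job is handed in when it is done.

```bash
mkdir -p pics; cat > h.py <<'E'
import numpy as np, cv2
from workcell import manip
from scipy.spatial.transform import Rotation as R
def snap(cam,fn,crop=None,scale=1):
    im=manip.get_image(cam)[:,:,::-1].copy()
    cv2.imwrite('pics/full_'+fn,im)
    if crop: x0,y0,x1,y1=crop; im=im[y0:y1,x0:x1]
    if scale!=1: im=cv2.resize(im,None,fx=scale,fy=scale,interpolation=cv2.INTER_CUBIC)
    cv2.imwrite('pics/'+fn,im)
def cam(name):
    m=manip.camera_model(name); f=200/np.tan(np.radians(m['vertical_fov'])/2)
    return m,f,R.from_quat(m['orientation']).as_matrix(),np.array(m['origin'])
def ray(name,px,z):
    m,f,Rm,o=cam(name); d=Rm@np.array([(px[0]-m['cx'])/f,(px[1]-m['cy'])/f,1]); return o+d*(z-o[2])/d[2]
def proj(name,P):
    m,f,Rm,o=cam(name); p=(np.atleast_2d(P)-o)@Rm; return p[:,:2]/p[:,2:]*f+[m['cx'],m['cy']]
E
python3 - <<'E'
from h import *
print(manip.get_state())
for c in('side','top','wrist'): print(manip.camera_model(c))
snap('top','t1.png'); snap('side','s1.png')
E
```

```text
{'time': 0.0, 'joints': array([-1.26957643e+00,  3.00469187e-01,  1.52156611e+00,  7.41218071e-06,
        1.32068404e+00, -6.65624672e-02]), 'dq': array([-1.21644762e-03,  5.69457155e-04, -4.42592085e-04, -3.07892043e-04,
       -7.59561387e-05,  6.68304093e-04]), 'joint_efforts': array([-8.55256494e-04, -5.31812525e+01, -3.52735126e+01,  7.08008185e-02,
        2.44121393e-02, -9.45766601e-05]), 'position': array([ 0.19769413, -0.5129712 ,  0.20489371]), 'tcp_rot': array([ 8.24483122e-01, -5.65886264e-01, -4.40009386e-04, -3.51792208e-04]), 'wrist_force': array([ 0.45180122, -0.74290026,  0.46734733]), 'wrist_torque': array([-0.02641617, -0.04896721,  0.05084784]), 'finger_gap': 0.094076081249291}
{'vertical_fov': 52.34658076579581, 'cx': 316.7872027424157, 'cy': 200.21892675570749, 'origin': array([0.19573737, 0.68879612, 0.62353416]), 'orientation': array([-0.1890768 ,  0.87406052, -0.43507097,  0.10479228])}
{'vertical_fov': 47.58072062170032, 'cx': 320.5022918159896, 'cy': 196.98696925445407, 'origin': array([ 0.37398868, -0.01890626,  1.09093045]), 'orientation': array([-0.69412407,  0.71535727, -0.04504597,  0.06653279])}
{'vertical_fov': 65.70646984690485, 'cx': 319.32279039877506, 'cy': 200.93426648618066, 'mount': array([[ 9.99999962e-01, -1.96236796e-04,  1.95321341e-04,
         9.38546039e-04],
       [ 1.35282423e-04,  9.61813239e-01,  2.73706549e-01,
        -7.89428060e-02],
       [-2.41573948e-04, -2.73706512e-01,  9.61813229e-01,
        -1.79882693e-01],
       [ 0.00000000e+00,  0.00000000e+00,  0.00000000e+00,
         1.00000000e+00]])}
```

View pics/t1.png

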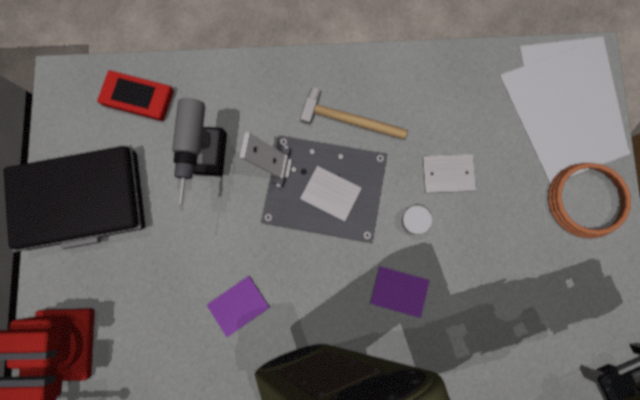

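View pics/s1.png

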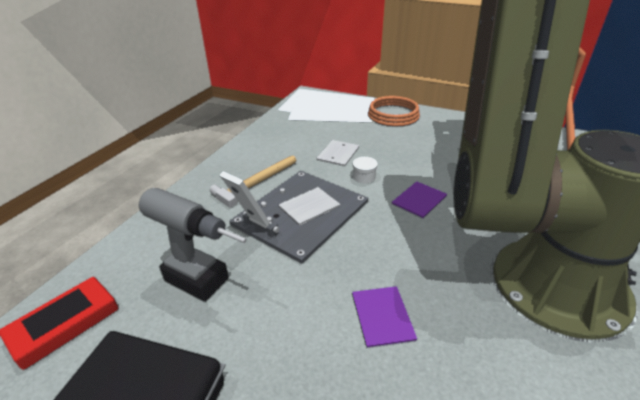

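The top view shows the jig at about (262–387, 135–242), the blank on it at about (332, 193), the leaf leaning back at the left (265, 155), the tin at (417, 220) and the finished plate at (449, 173). Next I'll enlarge the jig.

```bash
python3 - <<'E'
import cv2
im=cv2.imread('pics/full_t1.png')[120:250,230:400]
cv2.imwrite('pics/t1c.png',cv2.resize(im,None,fx=4.6,fy=4.6,interpolation=cv2.INTER_CUBIC))
E
```

```text
(no output)
```

View pics/t1c.png

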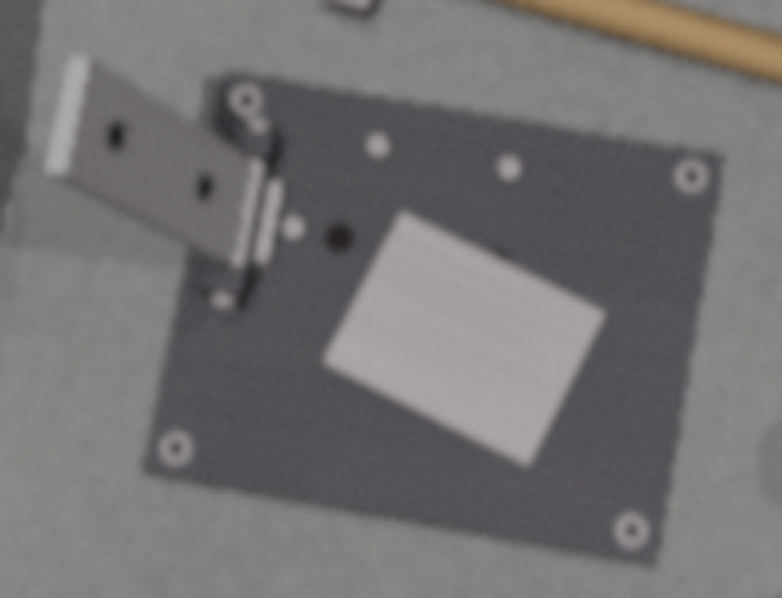

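In the crop, the pins are at (377,146), (508,167) and (292,227). The blank's corners are at (403,210), (606,313), (529,466) and (323,360), and the base corners at (722,155), (655,565), (145,470) and (212,77).

```bash
cat > jig.py <<'E'
from h import *
from scipy.optimize import least_squares
def T(p,P): # p: x,y,yaw (m)
    P=np.atleast_2d(P).astype(float); c,s=np.cos(p[2]),np.sin(p[2])
    return np.c_[p[0]+c*P[:,0]-s*P[:,1],p[1]+s*P[:,0]+c*P[:,1],P[:,2]]
def fit(name,obj,px,p0):
    r=least_squares(lambda p:(proj(name,T(p,obj))-px).ravel(),p0,loss='soft_l1',x_scale=[.01,.01,.05]); return r.x,(proj(name,T(r.x,obj))-px)
JP=np.array([[81,45,24],[81,-25,24],[30,81,24],[110,-135,15],[-110,-135,15],[-110,135,15],[110,135,15]])/1e3
BP=np.array([[45,60,8],[45,-60,8],[-45,-60,8],[-45,60,8]])/1e3
E
python3 - <<'E'
from jig import *
cv=lambda a:(np.array(a)+.5)/4.6-.5+[230,120]
px=cv([[377,146],[508,167],[292,227],[722,155],[655,565],[145,470],[212,77]])
j,e=fit('top',JP,px,[.45,0,-.1]); print(j,e.round(2).tolist())
b=BP.copy(); b[:,2]+=.015
q,e=fit('top',b,cv([[403,210],[606,313],[529,466],[323,360]]),[.45,0,-.3]); print(q,e.round(2).tolist())
d=T([0,0,-j[2]],[[q[0]-j[0],q[1]-j[1],0]])[0]*1e3; print('blank in jig mm',d,'skew deg',np.degrees(q[2]-j[2]))
lf=cv([[83,57],[52,174]])
for a in (1.75,1.85,1.95,2.0):
    P=[[.03+s*.028,.108-.166*np.cos(a)+k*.006*np.sin(a),.032+.166*np.sin(a)+k*.006*np.cos(a)] for s in(1,-1) for k in (1,-1)]
    print(a,((proj('top',T(j,P))-[230,120])*4.6).round().tolist())
np.save('j.npy',j);np.save('b0.npy',q)
print('tin',ray('top',(417,220),.046), 'done',ray('top',(449,173),.008))
E
```

```text
[ 0.56862669  0.00259325 -0.20349424] [[-0.19, 0.03], [-0.16, 0.16], [-0.15, 0.27], [-0.02, -0.43], [0.23, -0.04], [-0.75, 1.0], [2.06, -1.23]]
[ 0.55401438 -0.01325769 -0.50824853] [[-0.07, -0.07], [0.34, -0.07], [-0.11, 0.04], [-0.14, 0.09]]
blank in jig mm [-11.10744097 -18.47692473   0.        ] skew deg -17.461134750299767
1.75 [[129.0, 60.0], [154.0, 63.0], [104.0, 181.0], [129.0, 184.0]]
1.85 [[96.0, 58.0], [119.0, 60.0], [71.0, 177.0], [95.0, 180.0]]
1.95 [[65.0, 56.0], [87.0, 57.0], [40.0, 175.0], [62.0, 176.0]]
2.0 [[50.0, 56.0], [71.0, 56.0], [25.0, 174.0], [46.0, 175.0]]
tin [ 0.48014761 -0.20970299  0.046     ] done [ 0.59551651 -0.30034172  0.008     ]
```

```bash
cat > go.py <<'E'
import sys
from jig import *
j=np.load('j.npy'); s=manip.get_state()
def tgt(x,y,z,ang=None):
    p=T(j,[[x/1e3,y/1e3,z/1e3]])[0]; d=(p-s['position'])*1e3
    tx=R.from_quat(s['tcp_rot']).as_matrix()[:,0]; a=np.arctan2(tx[1],tx[0])
    print((x,y,z),'d',d.round(1),'tool x ang',a.round(3),'turn', None if ang is None else round((ang+j[2]-a+np.pi/2)%np.pi-np.pi/2,3))
def here():
    d=s['position']-np.r_[j[:2],0]; q=T([0,0,-j[2]],[d])[0]*1e3
    f=T([0,0,-j[2]],[s['wrist_force']])[0]
    print('t',round(s['time'],2),'jig pos',q.round(1),'force jig',f.round(1),'gap',round(s['finger_gap']*1e3,1))
E
python3 - <<'E'
from go import *
here(); tgt(-105,-16,60,np.pi/2); tgt(-105,-16,18)
print('jigx/mm',np.cos(j[2]),np.sin(j[2]))
E
```

```text
t 0.1 jig pos [-259.1 -579.9  205. ] force jig [-0.1 -0.3  0.1] gap 93.8
(-105, -16, 60) d [ 264.9  521.1 -145. ] tool x ang -1.203 turn -0.571
(-105, -16, 18) d [ 264.9  521.1 -187. ] tool x ang -1.203 turn None
jigx/mm 0.9793663973570499 -0.20209270082779607
```

```bash
python3 -m pendant '[[10,25,0,0,60],[18,35,0,-0.04,60],[18,36,0,-0.04,60],[18,36,0,-0.04,60],[18,36,0,-0.04,60],[18,36,0,-0.04,60],[18,36,0,-0.04,60],[18,36,0,-0.04,60],[18,36,0,-0.04,60],[18,36,0,-0.04,60]]' && python3 -m pendant '[[18,36,-10,-0.04,60],[18,36,-15,-0.04,60],[18,36,-15,-0.04,60],[18,36,-15,-0.04,60],[18,29,-20,-0.04,60],[3,0,-20,-0.04,60],[0,0,-20,-0.011,60],[0,0,-20,0,60],[0,0,-10,0,60],[0,0,0,0,60]]' && python3 -c "
from go import *
here(); tgt(-105,-16,18,np.pi/2)"
```

```text
time: 1.1
position: [0.37, -0.1636, 0.2054]
tcp_rot: [0.709, -0.705, -0.0, 0.0]
wrist_force: [-0.0, -0.3, -0.2]
finger_gap: 0.0602
time: 2.1
position: [0.4621, 0.0078, 0.0595]
tcp_rot: [-0.616, 0.788, 0.001, -0.001]
wrist_force: [-0.3, 0.7, 0.1]
finger_gap: 0.06
t 2.1 jig pos [-105.4  -16.4   59.5] force jig [-0.5  0.6  0.1] gap 60.0
(-105, -16, 18) d [  0.5   0.3 -41.5] tool x ang -1.814 turn 0.04
```

```bash
python3 -m pendant '[[0,0,-15,0.04,60],[0,0,-15,0,60],[0,0,-8,0,60],[0,0,-3.5,0,60],[0,0,0,0,60],[6,-1.2,0,0,60],[6,-1.2,0,0,60],[6,-1.2,0,0,60],[6,-1.2,0,0,60],[6,-1.2,0,0,60]]' && python3 -m pendant '[[5,-1,0,0,60],[5,-1,0,0,60],[5,-1,0,0,60],[5,-1,0,0,60],[5,-1,0,0,60],[4,-0.8,0,0,60],[4,-0.8,0,0,60],[0,0,0,0,60]]' && python3 -c "
from go import *
here(); tgt(-23,-16,18,np.pi/2); snap('wrist','w1.png'); snap('top','t2.png',(230,120,400,250),4.6)"
```

```text
time: 3.1
position: [0.4932, 0.0017, 0.0189]
tcp_rot: [-0.632, 0.775, 0.0, -0.0]
wrist_force: [-2.3, -0.3, 0.4]
finger_gap: 0.0599
time: 3.9
position: [0.5264, -0.0049, 0.019]
tcp_rot: [-0.632, 0.775, -0.0, 0.0]
wrist_force: [0.7, 0.2, 0.1]
finger_gap: 0.0601
t 3.9 jig pos [-39.8 -15.9  19. ] force jig [0.6 0.3 0.1] gap 60.1
(-23, -16, 18) d [16.5 -3.5 -1. ] tool x ang -1.774 turn -0.0
```

View pics/w1.png

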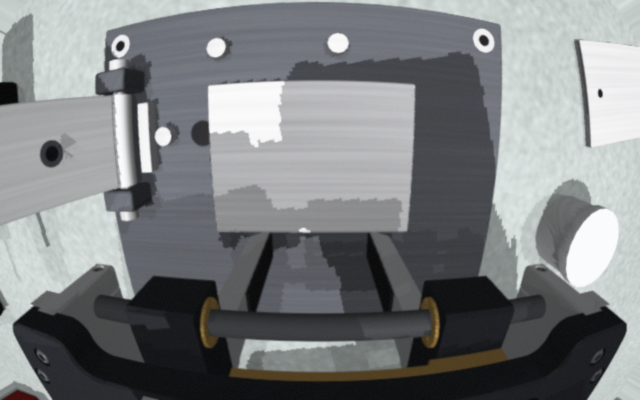

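The wrist view shows the blank squared up, flush with both fingertips. Its far edge (row ~83) is parallel to the side pins at (216,47) and (338,43), and its left end (col ~209) is short of the end pin at (163,136).

```bash
python3 -m pendant '[[4,-0.8,-0.5,0,60],[4,-0.8,-0.5,0,60],[4,-0.8,0,0,60],[2,-0.4,0,0,60],[1,-0.2,0,0,60],[1,-0.2,0,0,60],[0,0,0,0,60]]' && python3 -c "
from go import *
here()"
```

```text
time: 4.7
position: [0.5418, -0.008, 0.0179]
tcp_rot: [-0.632, 0.775, -0.0, 0.0]
wrist_force: [-0.1, -0.7, 0.4]
finger_gap: 0.0603
t 4.7 jig pos [-24.1 -15.8  17.9] force jig [ 0.1 -0.7  0.4] gap 60.3
```

```bash
python3 -m pendant '[[1,-0.2,0,0,60],[0.5,-0.1,0,0,60],[0,0,0,0,60]]' && python3 -m pendant '[[0.5,-0.1,0,0,60],[0.5,-0.1,0,0,60],[0,0,0,0,60]]'&& python3 -m pendant '[[0.5,-0.1,0,0,60],[0.5,-0.1,0,0,60],[0,0,0,0,60]]' && python3 -c "
from go import *
here()"
```

```text
time: 5.0
position: [0.5426, -0.0082, 0.0178]
tcp_rot: [-0.632, 0.775, 0.001, -0.001]
wrist_force: [-6.7, 0.6, 3.3]
finger_gap: 0.0602
time: 5.3
position: [0.5428, -0.0082, 0.0176]
tcp_rot: [-0.632, 0.775, 0.001, -0.001]
wrist_force: [-10.5, 3.0, 5.2]
finger_gap: 0.06
time: 5.6
position: [0.543, -0.0082, 0.0174]
tcp_rot: [-0.632, 0.775, 0.002, -0.002]
wrist_force: [-15.8, 3.1, 8.6]
finger_gap: 0.0598
t 5.6 jig pos [-22.9 -15.7  17.4] force jig [-16.1  -0.1   8.6] gap 59.8
```

Contact is at jig x = -22.9, which matches the predicted -23 (the seated near edge minus half a pad). Next I go around to the right end.

```bash
python3 -m pendant '[[-5,1,0,0,60],[-10,2,0,0,60],[0,0,20,0,60],[0,0,30,0.1,60],[0,0,10,0.14,60],[0,-20,0,0.14,50],[0,-20,0,0.14,50],[0,-20,0,0.14,50],[0,-20,0,0.14,50],[0,0,0,0.14,50]]' && python3 -m pendant '[[0,0,0,0.14,50],[0,0,0,0.14,50],[0,0,0,0.14,50],[0,0,0,0.14,50],[0,0,0,0.071,50]]' && python3 -c "
from go import *
here();tgt(30,-106,55,0);tgt(30,-106,18,0)"
```

```text
time: 6.6
position: [0.53, -0.0875, 0.0781]
tcp_rot: [0.915, -0.403, 0.001, 0.0]
wrist_force: [0.9, 0.7, -0.1]
finger_gap: 0.05
time: 7.1
position: [0.53, -0.0857, 0.0781]
tcp_rot: [0.995, -0.099, 0.0, 0.0]
wrist_force: [-0.4, 0.0, -0.1]
finger_gap: 0.05
t 7.1 jig pos [-19.9 -94.2  78.1] force jig [-0.4 -0.1 -0.1] gap 50.0
(30, -106, 55) d [ 46.5 -21.6 -23.1] tool x ang -0.198 turn -0.006
(30, -106, 18) d [ 46.5 -21.6 -60.1] tool x ang -0.198 turn -0.006
```

```bash
python3 -m pendant '[[20,-10,0,-0.006,50],[26.5,-11.6,0,0,50],[0,0,-20,0,50],[0,0,-20,0,50],[0,0,-14,0,50],[0,0,-6,0,50],[0,0,0,0,50],[1,5,0,0,50],[1,5,0,0,50],[1,5,0,0,50]]' && python3 -m pendant '[[1,5,0,0,50],[1,5,0,0,50],[1,5,0,0,50],[1,5,0,0,50],[1,5,0,0,50],[1,4,0,0,50],[0.8,4,0,0,50],[0,0,0,0,50]]' && python3 -c "
from go import *
here();tgt(30,-53,18,0);snap('wrist','w2.png')"
```

```text
time: 8.1
position: [0.5802, -0.0918, 0.0187]
tcp_rot: [0.995, -0.104, 0.001, 0.0]
wrist_force: [0.7, 0.8, -1.0]
finger_gap: 0.05
time: 8.9
position: [0.5866, -0.0587, 0.0179]
tcp_rot: [0.995, -0.104, -0.0, -0.0]
wrist_force: [-0.4, 1.1, -0.1]
finger_gap: 0.0499
t 8.9 jig pos [ 30.  -56.4  17.9] force jig [-0.6  1.  -0.1] gap 49.9
(30, -53, 18) d [0.7 3.3 0.1] tool x ang -0.209 turn 0.005
```

View pics/w2.png

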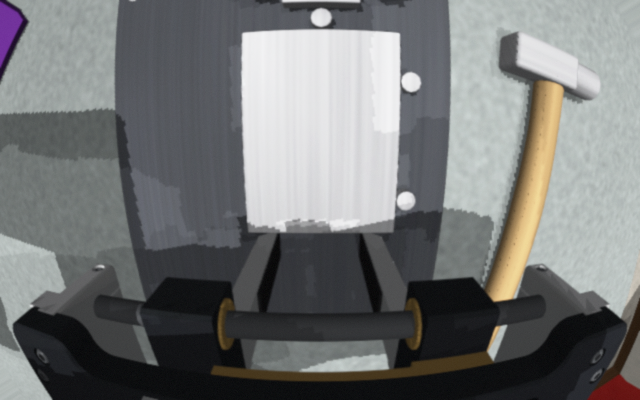

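The plate is square. Its far (right-hand) edge at col ~397 lies at the side pins (411,82) and (405,200), and its end at row ~31 is about 3 mm from the end pin (321,18). I'll finish the push now.

```bash
python3 -m pendant '[[0.3,1.5,0,0,50],[0.2,1,0,0.005,50],[0.1,0.7,0,0,50],[0,0,0,0,50]]' && python3 -m pendant '[[0.1,0.5,0,0,50],[0.1,0.5,0,0,50],[0,0,0,0,50]]'&& python3 -m pendant '[[0.1,0.5,0,0,50],[0.1,0.5,0,0,50],[0,0,0,0,50]]' && python3 -c "
from go import *
here()"
```

```text
time: 9.35
position: [0.587, -0.0571, 0.0178]
tcp_rot: [0.995, -0.102, -0.0, 0.001]
wrist_force: [-1.0, -8.2, -0.8]
finger_gap: 0.0496
time: 9.65
position: [0.5871, -0.0569, 0.0179]
tcp_rot: [0.995, -0.102, -0.0, 0.001]
wrist_force: [-1.3, -12.9, -0.8]
finger_gap: 0.0503
time: 9.95
position: [0.5871, -0.0567, 0.0179]
tcp_rot: [0.995, -0.102, -0.0, 0.002]
wrist_force: [-4.0, -19.3, 0.4]
finger_gap: 0.0501
t 9.95 jig pos [ 30.1 -54.3  17.9] force jig [  0.  -19.7   0.4] gap 50.1
```

```bash
python3 -m pendant '[[-1,-5,0,0,50],[-2,-10,0,0,50],[0,0,20,0,50],[0,0,30,-0.1,50],[-20,0,0,-0.14,60],[-20,0,0,-0.14,60],[-25,0,0,-0.14,60],[-10,20,0,-0.14,60],[0,20,0,-0.14,60],[0,20,0,-0.14,60]]' && python3 -m pendant '[[0,20,0,-0.14,60],[0,17,0,-0.14,60],[0,0,0,-0.14,60],[0,0,0,-0.14,60],[0,0,0,-0.07,60],[0,0,0,0,60]]' && python3 -c "
from go import *
here();tgt(-45,15,18,np.pi/2)"
```

```text
time: 10.95
position: [0.5093, -0.0087, 0.0682]
tcp_rot: [0.839, -0.544, 0.0, -0.0]
wrist_force: [0.7, -0.1, -0.2]
finger_gap: 0.0599
time: 11.55
position: [0.5095, 0.0277, 0.068]
tcp_rot: [-0.631, 0.775, 0.0, 0.0]
wrist_force: [0.6, -0.3, 0.8]
finger_gap: 0.0599
t 11.55 jig pos [-62.9  12.7  68. ] force jig [ 0.6 -0.2  0.8] gap 59.9
(-45, 15, 18) d [ 18.   -1.4 -50. ] tool x ang -1.775 turn 0.001
```

Then press towards +x again (contact is expected near x = -23).

```bash
python3 -m pendant '[[9,-0.7,-15,0,60],[9,-0.7,-15,0,60],[0,0,-15,0,60],[0,0,-5,0,60],[7,-1.4,0,0,60],[7,-1.4,0,0,60],[5,-1,0,0,60],[1.5,-0.3,0,0,60],[1,-0.2,0,0,60],[0,0,0,0,60]]' && python3 -m pendant '[[0.5,-0.1,0,0,60],[0.5,-0.1,0,0,60],[0,0,0,0,60]]' && python3 -m pendant '[[0.5,-0.1,0,0,60],[0.5,-0.1,0,0,60],[0,0,0,0,60]]' && python3 -c "
from go import *
here();print(s['wrist_torque']);snap('wrist','w3.png',(150,0,420,200),2.9)"
```

```text
time: 12.55
position: [0.5488, 0.0222, 0.018]
tcp_rot: [-0.632, 0.775, 0.0, -0.0]
wrist_force: [-2.6, 0.3, 1.2]
finger_gap: 0.0597
time: 12.85
position: [0.5491, 0.0222, 0.0177]
tcp_rot: [-0.632, 0.775, 0.001, -0.001]
wrist_force: [-7.8, 1.2, 2.6]
finger_gap: 0.0599
time: 13.15
position: [0.5492, 0.0222, 0.0175]
tcp_rot: [-0.632, 0.775, 0.002, -0.002]
wrist_force: [-13.1, 3.4, 7.5]
finger_gap: 0.0601
t 13.15 jig pos [-22.9  15.2  17.5] force jig [-13.5   0.7   7.5] gap 60.1
[ 0.46792578  2.51304245 -0.28007506]
```

View pics/w3.png

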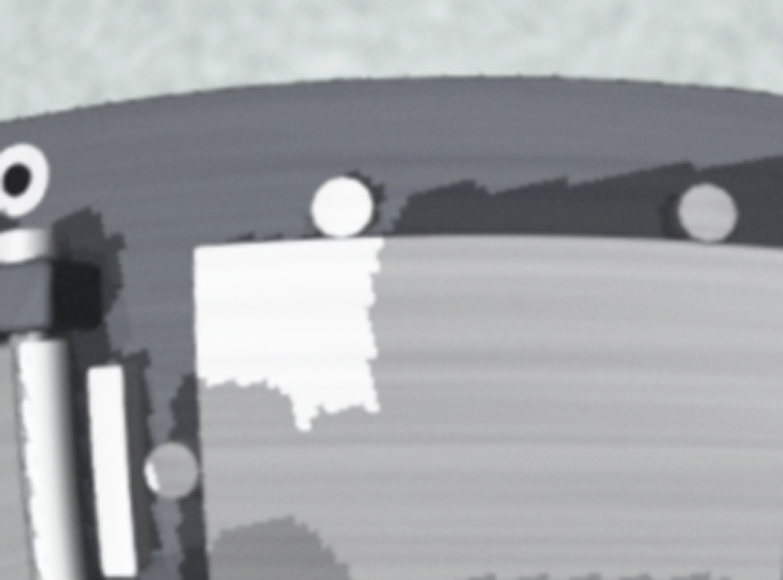

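All three pins look tight, but there may be a gap of under 1 mm at the end pin (crop: pin edge 198, plate edge 203). I have time to spare, so I'll repeat the +y press.

```bash
python3 -m pendant '[[-5,1,0,0,60],[-12,2.5,0,0,60],[0,0,25,0,60],[0,0,35,0.1,60],[0,-20,0,0.14,50],[0,-30,0,0.14,50],[0,-30,0,0.14,50],[10,-30,0,0.14,50],[15,0,0,0.14,50],[10,0,0,0.14,50]]' && python3 -m pendant '[[0,0,0,0.14,50],[0,0,0,0.14,50],[0,0,0,0.14,50],[0,0,0,0.14,50],[0,0,0,0.071,50],[0,0,0,0,50]]' && python3 -c "
from go import *
here();tgt(30,-68,18,0)"
```

```text
time: 14.2
position: [0.5699, -0.0858, 0.0782]
tcp_rot: [0.915, -0.403, 0.001, -0.0]
wrist_force: [-0.0, 0.1, -0.3]
finger_gap: 0.0503
time: 14.8
position: [0.5693, -0.0848, 0.0781]
tcp_rot: [0.995, -0.101, 0.001, 0.0]
wrist_force: [-0.0, -0.2, -0.6]
finger_gap: 0.0499
t 14.8 jig pos [ 18.3 -85.4  78.1] force jig [ 0.  -0.2 -0.6] gap 49.9
(30, -68, 18) d [ 15.   14.7 -60.1] tool x ang -0.202 turn -0.002
```

```bash
python3 -m pendant '[[15,14.7,-20,0,50],[0,0,-20,0,50],[0,0,-15,0,50],[0,0,-5,0,50],[1,5,0,0,50],[1,4.5,0,0,50],[0.4,2,0,0,50],[0,0,0,0,50]]' && python3 -c "
from go import *
here()" && python3 -m pendant '[[0.2,1,0,0,50],[0,0,0,0,50]]' && python3 -m pendant '[[0.2,1,0,0,50],[0,0,0,0,50]]' && python3 -m pendant '[[0.2,1,0,0,50],[0,0,0,0,50]]' && python3 -m pendant '[[0.2,1,0,0,50],[0,0,0,0,50]]' && python3 -c "
from go import *
here();snap('wrist','w4.png',(220,0,440,150),3.5)"
```

```text
time: 15.6
position: [0.5868, -0.0582, 0.0186]
tcp_rot: [0.995, -0.101, 0.001, 0.0]
wrist_force: [-0.3, 0.0, -0.5]
finger_gap: 0.05
t 15.6 jig pos [ 30.1 -55.8  18.6] force jig [-0.3 -0.  -0.5] gap 50.0
time: 15.8
position: [0.5868, -0.0577, 0.0182]
tcp_rot: [0.995, -0.101, 0.0, 0.0]
wrist_force: [-0.2, -0.0, 0.6]
finger_gap: 0.0501
time: 16.0
position: [0.5869, -0.0572, 0.0181]
tcp_rot: [0.995, -0.102, 0.0, 0.0]
wrist_force: [-0.5, -4.8, 2.0]
finger_gap: 0.0498
time: 16.2
position: [0.5869, -0.0569, 0.0182]
tcp_rot: [0.995, -0.102, 0.0, 0.001]
wrist_force: [-2.2, -9.7, 3.2]
finger_gap: 0.0499
time: 16.4
position: [0.587, -0.0567, 0.0182]
tcp_rot: [0.995, -0.102, -0.0, 0.002]
wrist_force: [-4.1, -16.3, 3.2]
finger_gap: 0.0496
t 16.4 jig pos [ 30.  -54.4  18.2] force jig [ -0.8 -16.8   3.2] gap 49.6
```

View pics/w4.png

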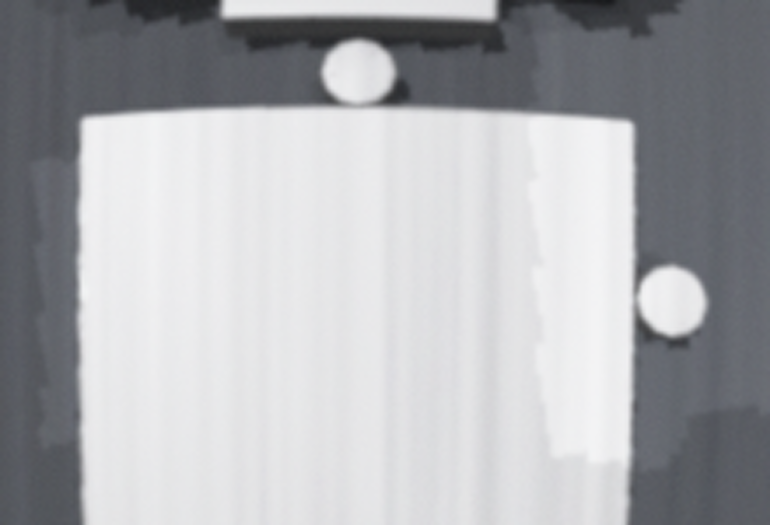

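The second press stops at the same y (-54.4), so the plate was still against the end pin and my jig y estimate is about 1 mm off. Pin and plate edges touch in the crop: end pin at (358,105), side pin b at (637,300). Now I'll check the space between leaf and drill.

```bash
python3 -m pendant '[[-1,-5,0,0,0],[-2,-10,0,0,0],[0,0,30,0,0],[0,0,40,0,0],[0,0,40,0,0],[0,0,40,0,0],[0,0,40,0,0],[0,0,20,0,0],[0,0,0,0,0]]' && python3 - <<'E'
from go import *
here(); tgt(30,195,230,0); tgt(30,195,130,0)
J=lambda p:(T([0,0,-j[2]],[[p[0]-j[0],p[1]-j[1],p[2]]])[0]*1e3).round()
for n,px,z in (('head right edge',(204,110),.18),('head right low',(200,150),.18),('battery right top',(226,130),.05),('battery right bot',(224,172),.05),('bit tip',(182,205),.18)): print(n,J(ray('top',px,z)))
snap('top','t3.png',(150,80,400,250),3.1)
E
```

```text
time: 17.35
position: [0.5851, -0.0699, 0.2311]
tcp_rot: [0.995, -0.101, 0.003, 0.0]
wrist_force: [0.3, -0.1, -0.1]
finger_gap: 0.0005
t 17.35 jig pos [ 30.8 -67.7 231.1] force jig [ 0.3 -0.  -0.1] gap 0.5
(30, 195, 230) d [ 52.3 257.4  -1.1] tool x ang -0.203 turn -0.0
(30, 195, 130) d [  52.3  257.4 -101.1] tool x ang -0.203 turn -0.0
head right edge [ 93. 270. 180.]
head right low [  6. 260. 180.]
battery right top [ 92. 254.  50.]
battery right bot [ -9. 237.  50.]
bit tip [-114.  271.  180.]
```

View pics/t3.png

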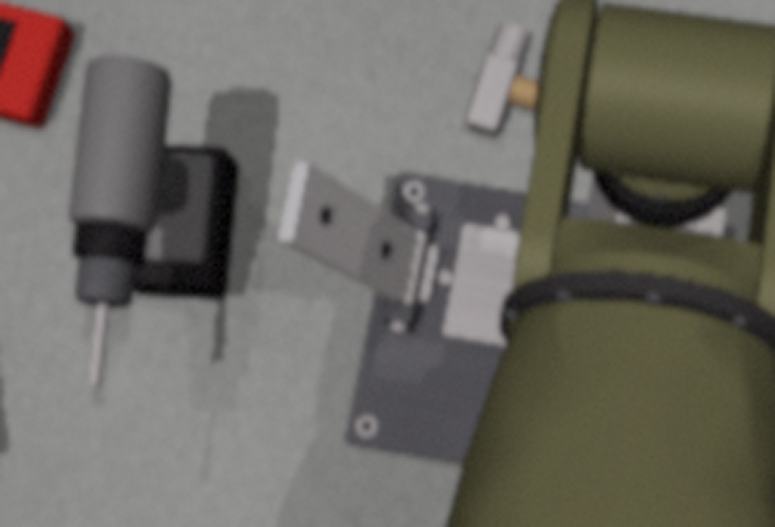

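The leaf's end is at jig y ≈ 172 and the drill starts at y ≥ 237, so the shut fingertips fit between at y ≈ 200. I'll go over the top.

```bash
python3 -m pendant '[[3,15,0,0,0],[6,33,0,0,0],[7,34,0,0,0],[7,34,0,0,0],[7,34,0,0,0],[7,34,0,0,0],[7,34,0,0,0],[7,34,0,0,0],[2,10,0,0,0],[0,0,0,0,0]]' && python3 -c "
from go import *
here();tgt(30,200,140,0)"
```

```text
time: 18.4
position: [0.6367, 0.1942, 0.226]
tcp_rot: [0.995, -0.1, -0.001, 0.0]
wrist_force: [-0.6, 0.2, 0.8]
finger_gap: 0.0009
t 18.4 jig pos [ 27.9 201.4 226. ] force jig [-0.6  0.1  0.8] gap 0.9
(30, 200, 140) d [  1.8  -1.8 -86. ] tool x ang -0.201 turn -0.003
```

```bash
python3 -m pendant '[[1,-1,-30,0,0],[0.8,-0.8,-35,0,0],[0,0,-21,0,0],[0,0,0,0,0],[-1,-5,0,0,0],[-2,-10,0,0,0],[-2,-10,0,0,0],[-2,-10,0,0,0],[-2,-10,0,0,0],[-2,-10,0,0,0]]' && python3 -c "
from go import *
here()" && python3 -m pendant '[[-2,-10,0,0,0],[-2,-10,0,0,0],[-2,-10,0,0,0],[-2,-10,0,0,0],[0,0,0,0,0]]' && python3 -c "
from go import *
here()"
```

```text
time: 19.4
position: [0.6279, 0.1347, 0.1423]
tcp_rot: [0.995, -0.101, 0.0, -0.0]
wrist_force: [-0.1, 3.2, 1.7]
finger_gap: 0.0002
t 19.4 jig pos [ 31.4 141.4 142.3] force jig [-0.7  3.1  1.7] gap 0.2
time: 19.9
position: [0.6198, 0.0942, 0.1417]
tcp_rot: [0.995, -0.102, -0.0, 0.0]
wrist_force: [0.9, 0.8, -0.1]
finger_gap: 0.0006
t 19.9 jig pos [ 31.6 100.  141.7] force jig [ 0.7  0.9 -0.1] gap 0.6
```

```bash
python3 -m pendant '[[-2,-10,0,0,0],[-2,-10,-1,0,0],[-2,-10,-1,0,0],[-2,-8.5,0,0,0],[-2,-10,-10,0,0],[-2,-10,-11,0,0],[-1.6,-7.8,-15,0,0],[-1.6,-7.8,-15,0,0],[-1,-5.4,-12,0,0],[0,0,0,0,0]]' && python3 -c "
from go import *
here();snap('side','s2.png',(180,130,400,270),3.6)"
```

```text
time: 20.9
position: [0.6026, 0.0152, 0.0746]
tcp_rot: [0.995, -0.102, -0.002, 0.0]
wrist_force: [-0.8, 0.7, 0.4]
finger_gap: 0.0005
t 20.9 jig pos [30.7 19.3 74.6] force jig [-0.9  0.5  0.4] gap 0.5
```

View pics/s2.png

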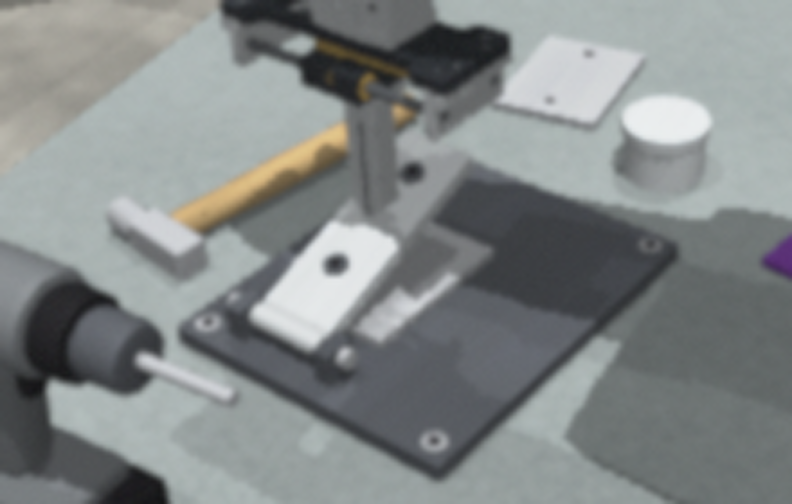

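The fingers bear on the leaf between its two bushes, at (370,200) in the crop. The leaf is now at roughly 0.4 rad with the plate under it. Now press it down.

```bash
python3 -m pendant '[[-1,-5,-12,0,0],[-1,-5,-12,0,0],[0,0,-6,0,0],[0,0,-3,0,0],[0,0,-2,0,0],[0,0,0,0,0]]' && python3 -c "
from go import *
here()" && python3 -m pendant '[[0,0,-1,0,0],[0,0,-1,0,0],[0,0,0,0,0]]'  && python3 -m pendant '[[0,0,-1,0,0],[0,0,0,0,0]]' && python3 -m pendant '[[0,0,-1,0,0],[0,0,0,0,0]]' && python3 -c "
from go import *
here()"
```

```text
time: 21.55
position: [0.6018, 0.0063, 0.0418]
tcp_rot: [0.995, -0.101, -0.0, 0.0]
wrist_force: [0.2, 0.2, 0.5]
finger_gap: 0.0004
t 21.55 jig pos [31.8 10.4 41.8] force jig [0.1 0.2 0.5] gap 0.4
time: 21.85
position: [0.602, 0.0063, 0.04]
tcp_rot: [0.995, -0.101, 0.0, -0.0]
wrist_force: [0.1, -0.6, 0.2]
finger_gap: 0.0005
time: 22.05
position: [0.6019, 0.0062, 0.0389]
tcp_rot: [0.995, -0.101, 0.0, -0.0]
wrist_force: [0.5, 0.1, 0.3]
finger_gap: 0.0005
time: 22.25
position: [0.6019, 0.0061, 0.0383]
tcp_rot: [0.995, -0.101, 0.0, 0.0]
wrist_force: [-0.5, -0.3, 4.8]
finger_gap: 0.0002
t 22.25 jig pos [31.9 10.2 38.3] force jig [-0.4 -0.4  4.8] gap 0.2
```

```bash
for i in 1 2 3; do python3 -m pendant '[[0,0,-1,0,0],[0,0,0,0,0]]' | grep -E "position|force"; done
```

```text
position: [0.602, 0.0062, 0.0382]
wrist_force: [-6.3, 0.3, 14.1]
position: [0.602, 0.0062, 0.038]
wrist_force: [-11.2, 0.1, 23.2]
position: [0.6021, 0.0062, 0.0379]
wrist_force: [-15.7, -0.1, 32.7]
```

There is a hard stop at z = 38 mm, exactly the shut height. Retract clear and check.

```bash
python3 -m pendant '[[0,0,4,0,0],[0,0,10,0,0],[0,0,30,0,0],[0,0,45,0,0],[0,0,45,0,0],[-20,-35,30,0,0],[-25,-40,0,0,0],[-25,-40,0,0,0],[-25,-40,0,0,0],[-25,-40,0,0,0]]' && python3 -m pendant '[[-25,-40,0,0,0],[-25,-40,0,0,0],[-25,-40,0,0,0],[0,-40,0,0,0],[0,-40,0,0,0],[0,0,0,0,0],[0,0,0,0,0]]' && python3 - <<'E'
from go import *
here(); snap('side','s3.png'); snap('top','t4.png')
a=cv2.imread('pics/full_s3.png')[150:280,200:400]; b=cv2.imread('pics/full_t4.png')[120:250,230:430]
cv2.imwrite('pics/both.png',np.vstack([cv2.resize(i,None,fx=2.3*1.0,fy=2.3,interpolation=cv2.INTER_CUBIC) for i in (a,b)]))
cv2.imwrite('pics/topz.png',cv2.resize(b[:,:170],None,fx=4.6,fy=4.6,interpolation=cv2.INTER_CUBIC))
E
```

```text
time: 23.85
position: [0.4807, -0.1899, 0.1992]
tcp_rot: [0.995, -0.101, 0.0, 0.0]
wrist_force: [0.7, -0.4, -0.3]
finger_gap: 0.0003
time: 24.55
position: [0.4066, -0.3888, 0.1985]
tcp_rot: [0.995, -0.102, -0.0, -0.0]
wrist_force: [-0.3, 0.8, 0.2]
finger_gap: 0.0006
t 24.55 jig pos [ -79.5 -416.   198.5] force jig [-0.5  0.7  0.2] gap 0.6
```

View pics/topz.png

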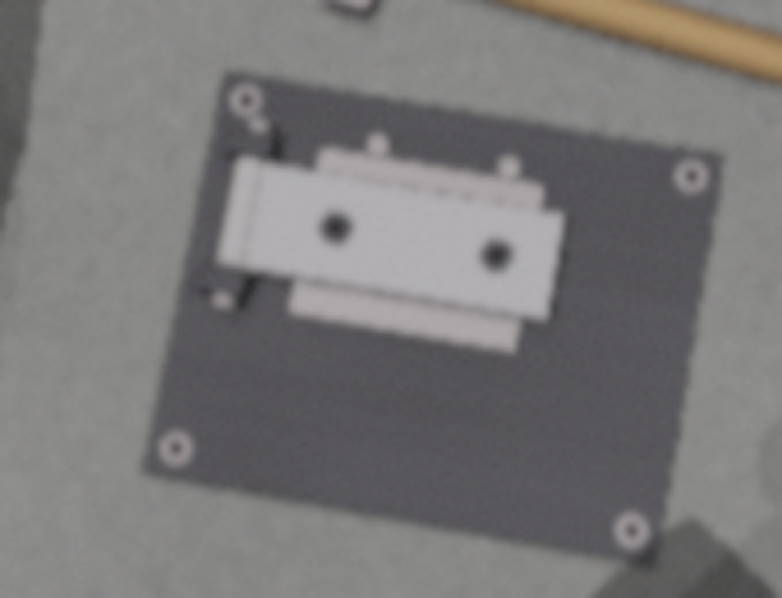

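View pics/s3.png

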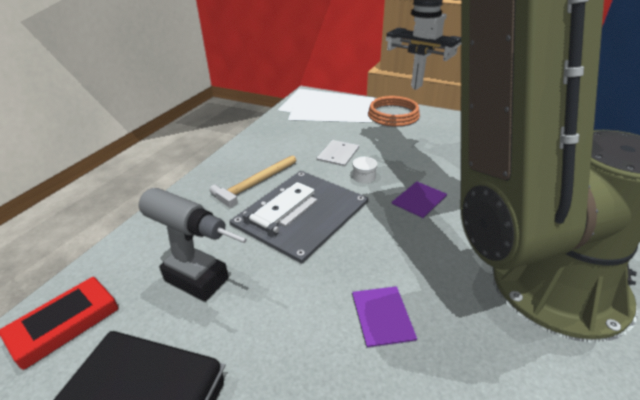

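The leaf lies shut, with its end at (557,265) in the crop. The plate's corners are at about (322,147), (544,184), (517,353) and (290,314), against the side pins, and the bystanders look unmoved. One numeric check before handing in.

```bash
python3 - <<'E'
from go import *
cv=lambda a:(np.array(a)+.5)/4.6-.5+[230,120]
b=BP.copy(); b[:,2]+=.015
q,e=fit('top',b,cv([[322,147],[544,184],[517,353],[290,314]]),[.59,0,-.2])
print(T([0,0,-j[2]],[[q[0]-j[0],q[1]-j[1],0]])[0]*1e3,np.degrees(q[2]-j[2]),e.round(1).tolist())
P=[[.058,-.058,.038],[.002,-.058,.038]]
print('leaf end shut expected',((proj('top',T(j,P))-[230,120]+.5)*4.6-.5).round().tolist())
a=cv2.imread('pics/full_s1.png').astype(int);c=cv2.imread('pics/full_s3.png').astype(int)
for n,(x0,y0,x1,y1) in dict(drill=(135,185,235,300),hammer=(208,155,298,203),tin=(350,155,380,182),done=(316,138,360,166)).items(): print(n,np.abs(a-c)[y0:y1,x0:x1].max(2).mean().round(2))
E
```

```text
[30.48904356 13.65009405  0.        ] 0.04447121603024408 [[-0.2, 0.2], [0.3, 0.2], [-0.0, -0.2], [-0.1, -0.1]]
leaf end shut expected [[563.0, 214.0], [545.0, 320.0]]
drill 7.67
hammer 23.23
tin 7.56
done 8.59
```

The x position and angle fit, but y reads 1.35 mm short. The jig fit included a base corner hidden by the leaf (2 px residual). I'll refit with the corner now visible.

```bash
python3 - <<'E'
from go import *
cv=lambda a:(np.array(a)+.5)/4.6-.5+[230,120]
obj=np.vstack([JP,np.array([[58,-58,38],[2,-58,38]])/1e3])
px=cv([[377,146],[508,167],[292,227],[722,155],[655,565],[145,470],[226,72],[565,212],[549,319]])
b=BP.copy(); b[:,2]+=.015
q,e=fit('top',b,cv([[322,147],[544,184],[517,353],[290,314]]),[.59,0,-.2])
for k in (slice(0,3),slice(0,7),slice(0,9)):
    j2,e=fit('top',obj[k],px[k],j); print(j2,e.round(1).tolist())
    print('plate in jig',T([0,0,-j2[2]],[[q[0]-j2[0],q[1]-j2[1],0]])[0]*1e3,np.degrees(q[2]-j2[2]))
# end pin vs plate end in the image, enhanced
im=cv2.imread('pics/full_w4.png')[0:45,285:360]; cv2.imwrite('pics/w4z.png',cv2.resize(im,None,fx=10,fy=10,interpolation=cv2.INTER_NEAREST))
E
```

```text
[ 0.56895325  0.00231438 -0.20543031] [[-0.0, -0.1], [0.0, 0.1], [-0.0, 0.1]]
plate in jig [30.08597284 13.91548542  0.        ] 0.15539980207985565
[ 0.56887778  0.0021071  -0.20872463] [[0.2, -0.1], [0.2, 0.1], [0.1, 0.0], [0.4, -0.2], [0.1, 0.1], [-0.7, 0.6], [-0.5, -0.5]]
plate in jig [30.07084729 14.23294396  0.        ] 0.3441506567422373
[ 0.56905029  0.00185735 -0.20766952] [[0.3, -0.2], [0.3, 0.0], [0.2, -0.0], [0.4, -0.4], [0.3, -0.0], [-0.6, 0.5], [-0.5, -0.5], [-0.0, 0.4], [-0.6, 0.1]]
plate in jig [29.86555235 14.41002633  0.        ] 0.2836969944248568
```

View pics/w4z.png

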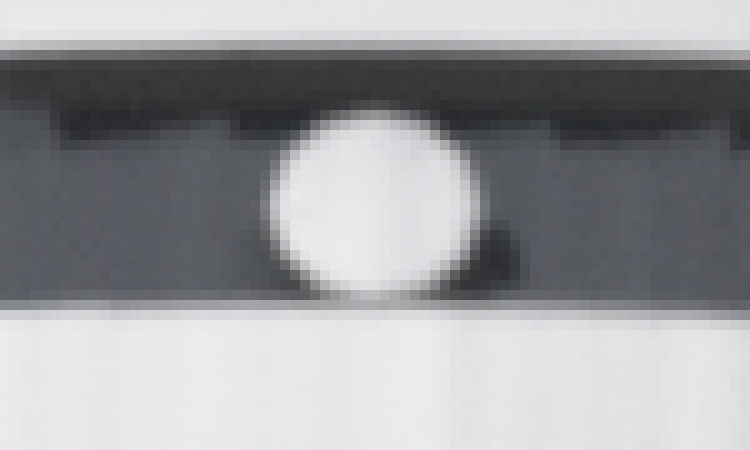

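Pin and plate end touch with no dark gap between them. The refit puts the plate at jig (29.9–30.1, 13.9–14.4), within reading error of (30, 15), and both presses stopped firmly. The differences around the hammer look like the leaf, which crossed that region at the start; its head and handle are at the same pixels as before. I'm handing in.

```bash
python3 -c "
from workcell import manip
print(manip.get_state()['time']); print(manip.finish_job())"
```

```text
24.65
the job is handed in; nothing more can be done
None
```

The blank is seated against all three pins and the drill leaf is fully shut above it. The job was handed in at 24.65 s with the arm clear.

**What I did:** I squared the blank and pushed it to the side pins with two open fingertips, then to the end pin, and pressed both directions a second time. I then pushed the leaf over from behind with shut fingertips and pressed it down between its bushes.

**Last checks**
- **Side pins:** both presses stopped firmly at the expected position (TCP at jig x = -22.9 mm, predicted -23).
- **End pin:** both presses stopped at the same place (TCP at jig y = -54.3 and -54.4 mm), about 1.3 mm short of the predicted -53. The close-up shows pin and plate touching.
- **Leaf:** it met a hard stop at z = 38 mm, the shut height, at up to 33 N upward (about 36 N in all).
- **Final picture:** the plate fits at about jig (30, 14) mm, 0.2–0.3° from square.
- **Disagreement:** y reads 0.6–1.1 mm short of 15. I put this down to pixel and jig-fit error, because the first fit used a base corner hidden by the leaf.
- **Bystanders:** the drill, hammer, tin and finished plate look unmoved. The before/after image check showed a larger change in the hammer's region, which I attribute to the leaf having stood in front of it; I did not measure the hammer's position again.

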